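# Sweep spent sample bottles into the drop-front waste tray

### The arm

A 7-joint arm with a two-finger parallel gripper is mounted at the origin on a cart in front of the work surface, level with it; the furniture and walls round the work are solid. World frame = base frame: x ahead of the robot, y to its left, z up, the work surface at z = 0. Lengths are in m, angles in rad, forces in N, time in s.
With the tool pointing down it reaches from about 0.4 to 0.85 m from the base axis. Payload 10.4 kg.
Tool frame: the origin (TCP) lies between the finger pads; the fingertips stand 17 mm ahead of it and the grasp point (between the pads) lies 2 mm behind it; z points along the fingers, y is the line along which they close (so a half turn about z gives the same grasp; the last joint's range is limited). The gripper opens to 85 mm and grips with 20 to 120 N. Pads are 22 mm wide; open, the fingers measure 114 mm over their backs; the gripper's body (76 mm by 85 mm) begins 54 mm behind the grasp point. The pads swing forward as they close: fully open they stand 13 mm farther back than shut.
Start: joints at [-0.023, 0.332, -0.065, 1.46, 0.022, 1.35, -0.088], TCP at [0.625, 0, 0.248] pointing down, gripper open.
Joint ranges: [-2.6, 2.6], [-0.5, 2.12], [-1.47, 1.34], [0.16, 2.42], [-1.27, 4.41], [0.06, 2.06], [-2.6, 2.6]. Speed limits (rad/s): [2.22, 2.22, 2.79, 2.79, 3.14, 3.14, 3.14].

### API

Orientations are given as [roll, pitch, yaw] about the fixed x, y, z axes, in that order (R = Rz(yaw) Ry(pitch) Rx(roll)).
In Python, from cell import * gives the robot as it stands. The module is installed in compiled form; this text tells all that it offers.
- The arm moves only by the shell command python3 -m creep 'ROWS' [OPENING] [FORCE]. ROWS is JSON, a list of rows, each a list of 2 entries, a list of its own where there are three numbers: the shift along the world's x, y, z in units of 30 mm (1.0 is 30 mm), then the turn about the world's z in units of 5 degrees (1.0 is 5 degrees). In form: [[[dx, dy, dz], turn], ...]. A call has 1 to 12 rows; each row is the pose to reach, as a shift and turn from the pose commanded when the call began; what a row does not reach only later rows make up. A row lasts 1/12 s, in which the tool goes at most 41.7 mm and 7.16 degrees, less where a joint would pass 70% of its speed; a pose out of reach is approached as far as the arm can. A call with a gripper value outside its range is refused whole. OPENING is the closure, from 0 (fully open) to 1 (shut), set as the call begins (- or left out, the last holds). The fingers move at their own pace and stop on an object; FORCE is the grip in N (left out, the last holds). Time passes only in rows, so rows that repeat a pose let the fingers close. It gives the time, the measured TCP pose, the force, the opening and the grip force at its end, in the units of the state.
- read_state(): the state, without advancing time (a new reading comes with each control period).
- get_image(name): name is "scene" or "side" or "wrist"; returns the picture (420x560x3 uint8, red, green, blue); there is no depth.
- camera_model(name): a dict with "fx", "fy", "cx", "cy" (pixels), "extrinsics" (4x4, takes a point from world to camera coordinates); the wrist camera has in their place "T_tool_cam" (4x4, takes a point from camera to tool coordinates, whose origin is the TCP and whose axes are the flange's). Camera axes: x right, y down, z forward; pixel columns grow to the right and rows downward; lengths in m; the calibration is good to about 2 mm. A picture is of the moment at which its call begins: read the wrist's pose just before it. camera_model takes no time and is no camera call.
- finish_job(): hands the job in; it is judged then, once.
Trained networks look in the newest picture that a camera, given by its name, has taken for a name from the list of things; names that differ only in an ending like _2 or _b are one class to them, and where a whole thing is asked for, a point or a joint stands for the part that bears it (a point fixed in the world has none). Each returns a list of dicts, best first, with "p" (0 to 1); they miss things now and then, are a little off and sometimes report something else, mostly with a low value. They report only what shows in the picture. A call takes as long as a camera call.
- look_for(camera, query): "at" ([column, row] in pixels, amid what is visible of it).
The state is a dict: "t": time; "joint_positions": joint angles; "qd": joint speeds; "joint_efforts": joint torques, N m; "ee_pos": TCP position; "orientation": TCP orientation; "ft_force": force on the tool from outside, world axes, zero at the start; "wrist_torque": the same for the moment, N m; "finger_gap": finger opening in m; "grip_force": force on a finger pad.
Only numpy, scipy, OpenCV 4.12 (cv2) and the standard library are available. Lean on these libraries where they do the work, as an engineer would, in place of code of your own. Each camera call takes 0.05 s, during which the arm holds its last target. There are 200 camera calls.

### The job

Clear the three spent sample bottles off the bench without touching them: swing the waste tray's side lever to lower its front flap fully onto the bench as a ramp, then take the scraper block from its parking tray and sweep all three bottles up the ramp into the waste tray. Then stand the scraper upright in its parking tray again, let go of it, and swing the lever back so that the flap is fully shut on the bottles. Never touch the bottles with the gripper, and leave the timer and the upright reagent bottle beside the work undisturbed.

Things in the scene. Friction and masses are not known exactly. Their poses are not given: they have to be found in the camera images.
- waste_tray: stainless open-topped waste tray fixed to the bench, 170 mm deep (x) by 236 mm wide (y); walls 75 mm high, 4 mm thick on three sides; inner floor 9 mm above the bench. Origin: centre of its underside. Its mouth faces its own -x: the flap's hinge line runs along y at x = -85 mm, 10 mm above the bench. The side lever is outside its +y wall
- flap (a joint): the tray's front flap, 3 mm sheet, 226 mm wide, 70 mm high, hinged along its lower edge; the side lever is fixed to it. 0 rad = shut, upright; 1.72 = fully down (end stop), then a stepless ramp from the hinge (10 mm high) to the bench 69 mm in front. May start a little ajar. Stiff hinge: stays where left, takes about 2 N at the lever grip
- lever_grip (a point): middle of the lever's black grip bar (round, 16 mm thick, 46 mm long, along the tray's y), 152 mm from the tray's centre line and 90 mm from the hinge line. Flap shut: lever leans 52 deg from upright to the tray's back (+x), grip 65 mm high. Pushed towards -x it lowers the flap, passing 100 mm high, ending 46 deg forward, 72 mm high; push back to shut
- scraper: scraper block, 200 g, upright in its parking tray: 140 mm long (y), 28 mm thick (x), 100 mm high (z). Lower 56 mm: rubber foot and white body, flat sides; above it a black grip rib, 20 mm thick (x), 104 mm long (y), up to 100 mm. Origin: centre of its underside. Both long faces are alike
- parking_tray: the scraper's parking tray, a shallow grey tray fixed to the bench, 52 mm (x) by 172 mm (y), lip 12 mm high, floor 4 mm thick, inside 44 by 164 mm. Origin: centre of its underside, on the bench
- bottle_1: empty square white sample bottle with a grey screw cap, lying on its side: 36 x 36 mm, 72 mm long over the cap, 45 g. Origin at its centre, 18 mm above the bench; x runs along its length towards the cap (body x = -36 to +14 mm, 28 mm wide cap to +36 mm). It does not roll. One of three alike
- bottle_2: empty square white sample bottle with a grey screw cap, lying on its side: 36 x 36 mm, 72 mm long over the cap, 45 g. Origin at its centre, 18 mm above the bench; x runs along its length towards the cap (body x = -36 to +14 mm, 28 mm wide cap to +36 mm). It does not roll. One of three alike
- bottle_3: empty square white sample bottle with a grey screw cap, lying on its side: 36 x 36 mm, 72 mm long over the cap, 45 g. Origin at its centre, 18 mm above the bench; x runs along its length towards the cap (body x = -36 to +14 mm, 28 mm wide cap to +36 mm). It does not roll. One of three alike
- stirrer_2: a blue stirring hotplate that stands fixed on the bench beyond the bottles, about 160 mm square and 55 mm high, turned 45 degrees to the robot: its nearest corner is about 113 mm from this point towards the robot (world -x). Keep the scraper clear of it
- reagent_bottle: bystander: small round white reagent bottle standing upright, 43 mm across, 81 mm high; origin at the centre of its underside
- timer: bystander: white bench timer, 66 x 62 x 18 mm, lying flat; origin at the centre of its underside

How it is judged:
By the outcome, as a careful person would: the job done as asked, in the order asked, and still so for the second after the job is handed in, with the robot touching nothing.
It also fails if it takes over 72 s, if anything falls off the work surface, if the arm or the gripper's body presses on something with over 40 N, if the wrist force passes 120 N, or if a joint passes its speed limit or range.

## Working session

There is one attempt and no reset: what is moved stays moved. The work goes in short steps, Python scripts to look and compute and a shell command to move; the robot and the scene stay as the last step left them, time stands still between calls to the robot, and variables do not carry over. Pictures are saved under pics/ and viewed, at most 14 in all, crops included, and the job is handed in when it is done.

```bash
mkdir -p pics; cat > h.py <<'E'
import numpy as np,cv2
from scipy.spatial.transform import Rotation as R
from cell import *
def ray(cam,px,st=None):
    m=camera_model(cam)
    d=np.array([(px[0]-m["cx"])/m["fx"],(px[1]-m["cy"])/m["fy"],1.])
    if cam=="wrist":
        st=st or read_state()
        T=np.eye(4);T[:3,:3]=R.from_euler('xyz',st["orientation"]).as_matrix();T[:3,3]=st["ee_pos"]
        C=T@np.array(m["T_tool_cam"])
    else: C=np.linalg.inv(np.array(m["extrinsics"]))
    return C[:3,3],C[:3,:3]@d
def hit(cam,px,z,st=None):
    o,d=ray(cam,px,st); return o+d*(z-o[2])/d[2]
def proj(cam,P,st=None):
    m=camera_model(cam)
    if cam=="wrist":
        st=st or read_state()
        T=np.eye(4);T[:3,:3]=R.from_euler('xyz',st["orientation"]).as_matrix();T[:3,3]=st["ee_pos"]
        E=np.linalg.inv(T@np.array(m["T_tool_cam"]))
    else: E=np.array(m["extrinsics"])
    p=E[:3,:3]@np.array(P)+E[:3,3]
    return [m["fx"]*p[0]/p[2]+m["cx"],m["fy"]*p[1]/p[2]+m["cy"]]
def save(cam,name):
    im=get_image(cam); cv2.imwrite("pics/"+name,im[:,:,::-1]); return im
E
python3 - <<'E'
from h import *
np.set_printoptions(precision=3,suppress=True)
s=read_state();print(s)
ims=[save(c,c+"0.png") for c in("scene","side","wrist")]
for c in("scene","side"):
  o,d=ray(c,(280,210));print(c,o,d)
H={"waste_tray":.04,"lever_grip":.07,"scraper":.05,"parking_tray":.0,"bottle_1":.02,"reagent_bottle":.04,"timer":.01,"stirrer_2":.05}
for c in("scene","side","wrist"):
  for q,z in H.items():
    print(c,q,[(np.round(r["at"]).tolist(),round(r["p"],2),hit(c,r["at"],z,s).round(3).tolist()) for r in look_for(c,q)[:4]])
E
```

```text
{'t': 0.0, 'joint_positions': array([-0.023,  0.333, -0.065,  1.461,  0.022,  1.35 , -0.089]), 'qd': array([ 0.002,  0.   , -0.   ,  0.   , -0.001, -0.001,  0.   ]), 'joint_efforts': array([  0.   , -62.545,   0.05 , -39.161,   0.016,   0.01 ,  -0.   ]), 'ee_pos': array([ 0.625, -0.   ,  0.248]), 'orientation': array([-3.14 ,  0.   ,  1.571]), 'ft_force': array([0.308, 0.71 , 0.193]), 'wrist_torque': array([-0.031, -0.014,  0.021]), 'grip_force': 0.0, 'finger_gap': 0.08549533111848623}
scene [0.127 1.048 1.093] [ 0.279 -0.593 -0.755]
side [0.119 0.92  0.772] [ 0.374 -0.642 -0.669]
scene waste_tray [([268.0, 238.0], 0.94, [0.502, 0.317, 0.04])]
scene lever_grip [([286.0, 215.0], 0.61, [0.485, 0.253, 0.07])]
scene scraper [([329.0, 155.0], 0.9, [0.479, -0.027, 0.05])]
scene parking_tray [([321.0, 166.0], 0.91, [0.498, -0.02, 0.0]), ([269.0, 238.0], 0.3, [0.515, 0.29, 0.0])]
scene bottle_1 [([287.0, 184.0], 0.89, [0.549, 0.109, 0.02]), ([328.0, 198.0], 0.87, [0.424, 0.107, 0.02]), ([306.0, 185.0], 0.72, [0.497, 0.087, 0.02])]
scene reagent_bottle [([311.0, 301.0], 0.63, [0.33, 0.439, 0.
[... 441 characters left out ...]
, 0.63, [0.49, 0.004, 0.0]), ([306.0, 297.0], 0.58, [0.347, 0.415, 0.0])]
side bottle_1 [([326.0, 207.0], 0.77, [0.431, 0.127, 0.02]), ([291.0, 191.0], 0.65, [0.553, 0.108, 0.02])]
side reagent_bottle [([307.0, 299.0], 0.67, [0.331, 0.446, 0.04])]
side timer [([261.0, 299.0], 0.58, [0.432, 0.478, 0.01])]
side stirrer_2 []
wrist waste_tray []
wrist lever_grip []
wrist scraper [([135.0, 221.0], 0.93, [0.479, -0.027, 0.05])]
wrist parking_tray [([162.0, 192.0], 0.58, [0.492, -0.006, 0.0])]
wrist bottle_1 [([142.0, 104.0], 0.84, [0.486, 0.091, 0.02]), ([194.0, 88.0], 0.61, [0.541, 0.106, 0.02]), ([78.0, 76.0], 0.58, [0.424, 0.118, 0.02])]
wrist reagent_bottle []
wrist timer []
wrist stirrer_2 []
```

View pics/scene0.png

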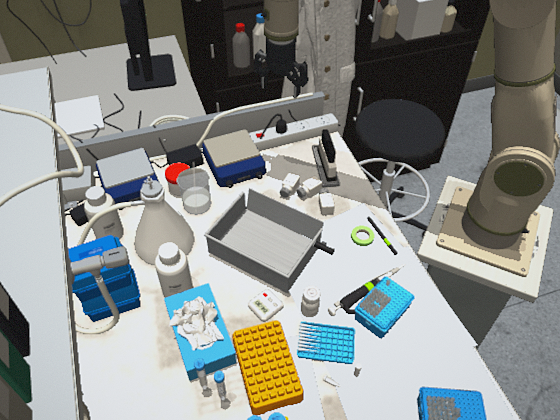

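View pics/side0.png

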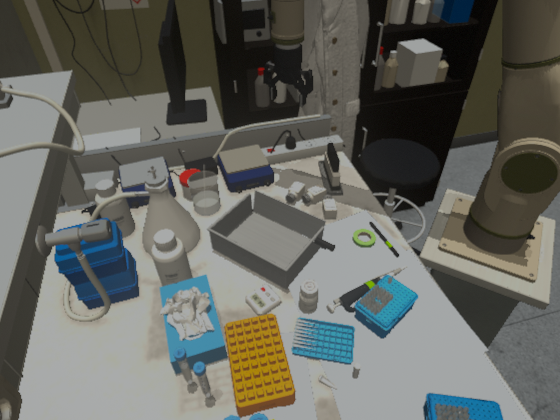

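The views show the tray at about (265,238) with its lever on the robot side at (323,247). The three bottles are at (290,184), (307,188) and (327,203), the scraper is at (327,157), and the timer and reagent bottle are at (264,305) and (311,300).

```bash
python3 - <<'E'
import cv2,numpy as np
a=[cv2.resize(cv2.imread(f"pics/{c}0.png")[125:315,195:350],None,fx=2.58,fy=2.58,interpolation=cv2.INTER_CUBIC) for c in("scene","side")]
cv2.imwrite("pics/c1.png",np.hstack(a)[:,:800])
print(a[0].shape)
E
```

```text
(490, 400, 3)
```

View pics/c1.png

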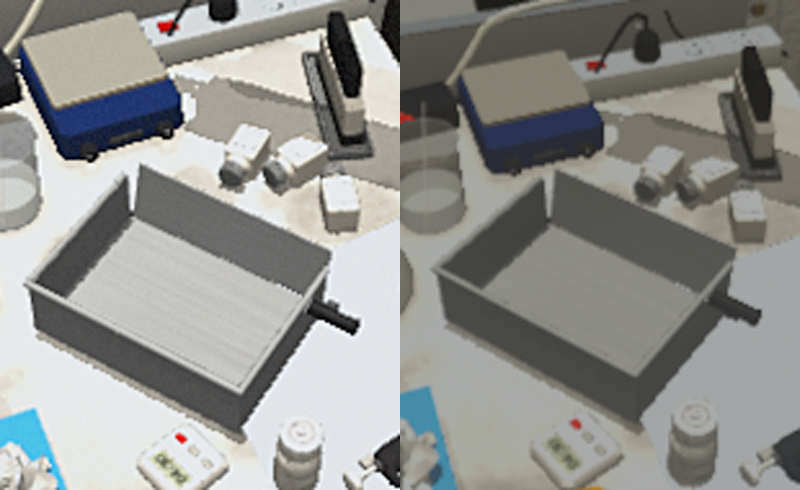

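View pics/wrist0.png

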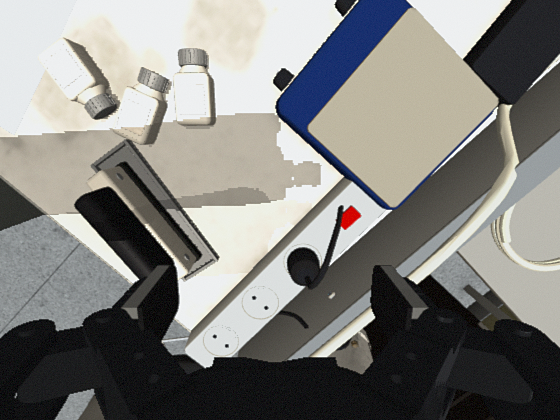

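The crop shows the flap slightly ajar, with the tray yawed away from the base axes and the lever grip bar at scene crop (335,315). The wrist view shows the parking tray from (125,140) to (217,258) and three bottles lying at about (75,75), (145,105) and (194,88).

```bash
python3 - <<'E'
from h import *
np.set_printoptions(precision=3,suppress=True)
f=lambda u,v,o=0:((195+(u-o)/2.58),125+v/2.58)
for c,o,L in(("scene",0,[("BR",240,388,.075),("BRb",240,437,0),("BL",28,282,.075),("BLb",40,335,0),("FL",128,172,.075),("FR",330,258,.075),("flapL",142,165,.08),("grip",335,318,.066),("gripend",357,325,.066)]),
 ("side",400,[("BR",640,372,.075),("BRb",640,430,0),("BL",434,267,.075),("BLb",446,325,0),("FL",545,182,.075),("FR",732,250,.075),("flapL",556,172,.08),("grip",742,308,.066),("gripend",760,318,.066)])):
  for n,u,v,z in L: print(c,n,hit(c,f(u,v,o),z)[:2])
for n,u,v,z in[("P1",125,140,.012),("P2",217,258,.012),("P3",188,279,.012),("Abody",65,68,.036),("Acap",101,103,.03),("Bbody",138,127,.036),("Bcap",154,78,.03),("Cbody",195,105,.036),("Ccap",192,57,.03),("st near",278,105,.0),("st corner top",345,0,.05),("st nearcorner",278,100,.05),("stbot",392,208,.05),("rib1",78,200,.104),("rib2",137,275,.104)]:
  print(n,hit("wrist",(u,v))[:2])
E
```

```text
scene BR [0.399 0.42 ]
scene BRb [0.396 0.423]
scene BL [0.632 0.401]
scene BLb [0.624 0.405]
scene FL [0.616 0.232]
scene FR [0.385 0.244]
scene flapL [0.605 0.221]
scene grip [0.355 0.303]
scene gripend [0.333 0.301]
side BR [0.394 0.417]
side BRb [0.391 0.423]
side BL [0.634 0.399]
side BLb [0.627 0.405]
side FL [0.608 0.238]
side FR [0.389 0.238]
side flapL [0.603 0.223]
side grip [0.351 0.296]
side gripend [0.331 0.3  ]Traceback (most recent call last):
  File "<stdin>", line 8, in <module>
TypeError: hit() missing 1 required positional argument: 'z'
```

```bash
python3 - <<'E'
from h import *
np.set_printoptions(precision=3,suppress=True)
for n,u,v,z in[("P1",125,140,.012),("P2",217,258,.012),("P3",188,279,.012),("P4",91,167,.012),("Abody",65,68,.036),("Acap",101,103,.03),("Bbody",138,127,.036),("Bcap",154,78,.03),("Cbody",195,105,.036),("Ccap",192,57,.03),("st near",278,105,.05),("st top",345,0,.05),("stbot",392,208,.05),("rib1",78,200,.104),("rib2",137,275,.104)]:
  print(n,hit("wrist",(u,v),z)[:2])
for c in("scene","side"):
  f=lambda u,v,o=0:((195+(u-o)/2.58),125+v/2.58)
for c,o,L in(("scene",0,[("ribtopfar",333,14,.104),("ribtopnear",355,75,.104),("trayfar",308,55,.012),("traynear",330,155,.012),("traynearR",372,152,.012),("A",342,190,.036),("B",300,155,.036),("C",250,145,.036)]),):
  for n,u,v,z in L: print(c,n,hit(c,f(u,v,o),z)[:2])
E
```

```text
P1 [0.462 0.054]
P2 [ 0.556 -0.084]
P3 [ 0.519 -0.112]
P4 [0.42  0.025]
Abody [0.423 0.123]
Acap [0.45  0.091]
Bbody [0.487 0.068]
Bcap [0.506 0.115]
Cbody [0.546 0.089]
Ccap [0.545 0.134]
st near [0.628 0.088]
st top [0.687 0.176]
stbot [ 0.747 -0.013]
rib1 [0.457 0.007]
rib2 [ 0.499 -0.063]
scene ribtopfar [ 0.512 -0.06 ]
scene ribtopnear [0.452 0.022]
scene trayfar [ 0.546 -0.081]
scene traynear [0.458 0.059]
scene traynearR [0.419 0.034]
scene A [0.42  0.122]
scene B [0.48  0.095]
scene C [0.535 0.106]
```

```bash
python3 -m creep '[[[-9.2,11.5,0],0],[[-9.2,11.5,0],0],[[-9.2,11.5,0],0],[[-9.2,11.5,0],0],[[-9.2,11.5,0],0],[[-9.2,11.5,0],0],[[-9.2,11.5,0],0],[[-9.2,11.5,0],0],[[-9.2,11.5,0],0],[[-9.2,11.5,0],0],[[-9.2,11.5,0],0],[[-9.2,11.5,-1],0]]' 1
python3 - <<'E'
from h import *
s=read_state(); im=save("wrist","w1.png"); print(s["ee_pos"],s["orientation"],s["joint_positions"].round(2))
for q,z in (("lever_grip",.075),("reagent_bottle",.08),("timer",.018)): print(q,[(r["at"],r["p"],hit("wrist",r["at"],z,s)) for r in look_for("wrist",q)[:2]])
E
```

```text
t: 2.35
ee_pos: [0.3462, 0.352, 0.2232]
orientation: [3.136, -0.008, 1.579]
ft_force: [0.6, 0.2, 0.9]
finger_gap: 0.0001
grip_force: 0.0
[0.34619225 0.35204223 0.22323864] [ 3.13586921 -0.00786854  1.57913817] [-0.48  0.08 -0.42  1.82  0.03  1.24 -0.9 ]
lever_grip [([445.1, 307.2], 0.96, array([0.51063929, 0.25629438, 0.075     ]))]
reagent_bottle [([257.0, 106.5], 0.79, array([0.33236204, 0.43607303, 0.08      ]))]
timer [([359.4, 71.8], 0.71, array([0.42725569, 0.47283045, 0.018     ]))]
```

View pics/w1.png

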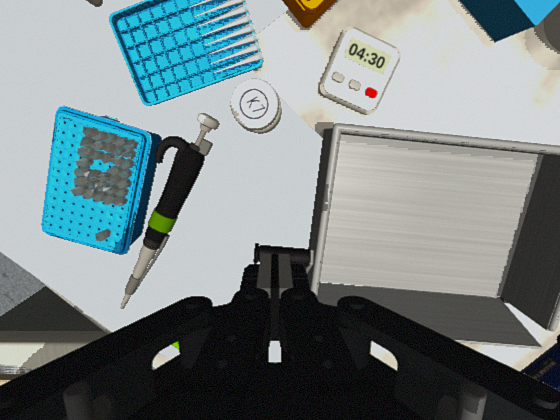

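The wrist view shows the bar at about (257–312, 252), just above the fingertips, the tray's back corner at (335,127) and the reagent bottle clear at (256,105).

```bash
python3 - <<'E'
from h import *
np.set_printoptions(precision=3,suppress=True)
for n,u,v,z in[("barL",257,252,.08),("barR",310,253,.08),("BR",335,126,.075),("BRwall low",318,296,.075),("tooltip",280,250,.206)]: print(n,hit("wrist",(u,v),z))
print(proj("wrist",[.346,.352,.206]))
E
```

```text
barL [0.334 0.306 0.08 ]
barR [0.38  0.305 0.08 ]
BR [0.398 0.412 0.075]
BRwall low [0.389 0.26  0.075]
tooltip [0.352 0.356 0.206]
[np.float64(267.5665663124646), np.float64(259.0842483547022)]
```

```bash
python3 -m creep '[[[0.1,0,-1.2],0],[[0.1,0,-2.4],0],[[0.1,0,-3.6],0],[[0.1,0,-4.8],0],[[0.1,0,-5],0],[[0.1,0,-5],0],[[0.1,-0.4,-5],0],[[0.1,-0.8,-5],0],[[0.1,-1.1,-5],0],[[0.1,-1.4,-4.9],0]]'
python3 -m creep '[[[0,-0.3,0.1],0],[[0,-0.6,0.2],0],[[0,-0.9,0.3],0],[[0,-1.2,0.3],0],[[0,-1.5,0.3],0],[[0,-1.8,0.3],0],[[0,-2.1,0.3],0],[[0,-2.3,0.2],0],[[0,-2.5,0.1],0],[[0,-2.7,0],0],[[0,-2.9,0],0]]'
```

```text
t: 3.38
ee_pos: [0.354, 0.3041, 0.0747]
orientation: [3.136, -0.005, 1.571]
ft_force: [-0.4, 2.8, 3.3]
finger_gap: -0.0001
grip_force: 0.0
t: 4.3
ee_pos: [0.3516, 0.2155, 0.0705]
orientation: [-3.141, 0.0, 1.571]
ft_force: [0.5, 2.1, -1.6]
finger_gap: 0.0001
grip_force: 1.3
```

```bash
python3 -m creep '[[[0,-0.15,0],0],[[0,-0.3,0],0],[[0,-0.3,0],0],[[0,-0.3,0],0]]'
python3 -m creep '[[[0,-0.15,0],0],[[0,-0.25,0],0],[[0,-0.25,0],0],[[0,-0.25,0],0]]'
```

```text
t: 4.63
ee_pos: [0.3521, 0.2083, 0.0716]
orientation: [3.141, -0.002, 1.572]
ft_force: [-0.7, 8.6, -5.2]
finger_gap: -0.0
grip_force: 4.1
t: 4.97
ee_pos: [0.3522, 0.2072, 0.0721]
orientation: [3.138, -0.012, 1.576]
ft_force: [2.2, 38.6, -22.4]
finger_gap: 0.0001
grip_force: 19.3
```

```bash
python3 -m creep '[[[0,0.4,0],0],[[0,0.4,1.3],0],[[0,0.4,2.6],0],[[0,0,4],0],[[0.6,-1,5.2],1],[[1.3,-2,6],2],[[1.9,-3,6],3],[[2.6,-4.2,6],4],[[3.2,-5.2,6],5],[[3.9,-6.4,6],6],[[4.5,-7.6,6],7],[[4.57,-7.9,6],7]]' 0
python3 -m creep '[[[0,0,0],0],[[0,0,0],0],[[0,0,0],0]]'
python3 - <<'E'
from h import *
s=read_state(); im=save("wrist","w2.png"); print(s["ee_pos"],s["orientation"],s["joint_positions"].round(2))
E
```

```text
t: 5.97
ee_pos: [0.4904, -0.0442, 0.2512]
orientation: [-3.14, 0.002, 2.182]
ft_force: [-0.4, -0.0, 0.1]
finger_gap: 0.0855
grip_force: 0.0
t: 6.22
ee_pos: [0.4887, -0.0363, 0.2513]
orientation: [-3.142, -0.001, 2.183]
ft_force: [-0.1, 0.2, -0.6]
finger_gap: 0.0855
grip_force: 0.0
[ 0.48873519 -0.03628076  0.25131486] [-3.14157708e+00 -5.22428864e-04  2.18260421e+00] [-0.06  0.03  0.04  1.81 -0.    1.3   0.59]
```

View pics/w2.png

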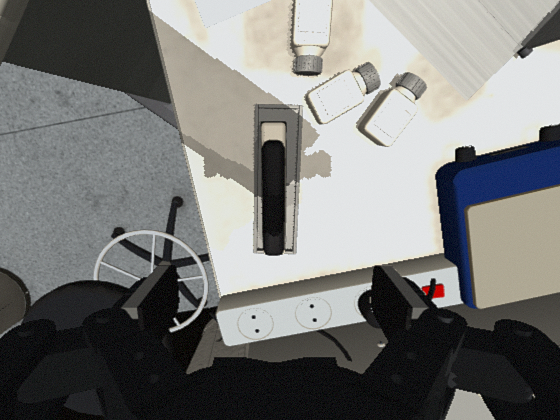

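The view shows the flap lying as a ramp at top right. The scraper rib runs from about (273,140) to (273,252) in its parking tray, whose corners are (255,105), (302,107), (297,252) and (253,252).

```bash
python3 - <<'E'
from h import *
np.set_printoptions(precision=4,suppress=True)
im=cv2.imread("pics/w2.png"); g=im.max(2)
for v in (150,170,190,210,230,245): 
  x=np.where(g[v,258:296]<45)[0]+258; print(v,x.min(),x.max())
col=g[100:270,273]; d=np.where(col<45)[0]+100; print(d.min(),d.max())
for n,u,v,z in[("rib far top",273,140,.104),("rib near top",274,255,.104),("white far",272,122,.06),("t1",255,105,.012),("t2",302,106,.012),("t3",297,252,.012),("t4",253,252,.012),("tcp",0,0,0)]: print(n,hit("wrist",(u,v),z))
print(proj("wrist",[.489,-.036,.2]),proj("wrist",[.489,-.036,.104]))
# bottles
for n,u,v,z in[("A cap end",308,75,.03),("A body",312,20,.036),("B capend",376,75,.03),("B bodyend",312,105,.036),("Ccap",412,80,.03),("Cbodyend",375,135,.036),("stir near",440,175,.05)]: print(n,hit("wrist",(u,v),z))
E
```

```text
150 261 284
170 262 284
190 262 284
210 263 284
230 263 283
245 263 283
121 254
rib far top [0.4545 0.0099 0.104 ]
rib near top [ 0.5136 -0.0727  0.104 ]
white far [0.4449 0.0217 0.06  ]
t1 [0.4191 0.0263 0.012 ]
t2 [0.461  0.0545 0.012 ]
t3 [ 0.5555 -0.0839  0.012 ]
t4 [ 0.5119 -0.1145  0.012 ]
tcp [ 0.1468 -0.0395  0.    ]
[np.float64(275.6488787899602), np.float64(246.29223044381143)] [np.float64(275.13222776445224), np.float64(207.66337577430733)]
A cap end [0.448  0.0797 0.03  ]
A body [0.4225 0.1192 0.036 ]
B capend [0.5035 0.1187 0.03  ]
B bodyend [0.4679 0.0586 0.036 ]
Ccap [0.536  0.1359 0.03  ]
Cbodyend [0.5384 0.0724 0.036 ]
stir near [0.6142 0.0778 0.05  ]
```

```bash
python3 -m creep '[[[-0.14,0.18,-1],0],[[-0.14,0.18,-2],0],[[-0.14,0.18,-3],0],[[-0.14,0.18,-4],0],[[-0.14,0.18,-5],0],[[-0.14,0.18,-5.45],0],[[-0.14,0.18,-5.45],0],[[-0.14,0.18,-5.45],0]]'
python3 -m creep '[[[0,0,0],0],[[0,0,0],0],[[0,0,0],0],[[0,0,0],0],[[0,0,0],0],[[0,0,0],0],[[0,0,0],0],[[0,0,0],0]]' 1 60
python3 -m creep '[[[0,0,0.3],0],[[0,0,0.7],0],[[0,0,1.1],0],[[0,0,1.1],0]]'
```

```text
t: 6.93
ee_pos: [0.4846, -0.0311, 0.088]
orientation: [-3.141, -0.001, 2.183]
ft_force: [-0.4, 0.3, 0.6]
finger_gap: 0.0854
grip_force: 0.0
t: 7.6
ee_pos: [0.4852, -0.0321, 0.0884]
orientation: [3.141, 0.0, 2.182]
ft_force: [-1.1, -0.1, 5.8]
finger_gap: 0.0193
grip_force: 59.5
t: 7.93
ee_pos: [0.486, -0.0321, 0.1231]
orientation: [3.139, 0.002, 2.182]
ft_force: [1.0, 0.5, -0.7]
finger_gap: 0.0189
grip_force: 58.9
```

```bash
python3 -m creep '[[[0,0,0.7],0],[[0,0,1.3],1.2],[[-0.2,0.2,1.3],2.4],[[-0.4,0.5,1.3],3.6],[[-0.6,0.8,1.3],4.8],[[-0.8,1.1,1.3],6],[[-1,1.4,1.3],7.2],[[-1.2,1.6,1.3],8.4],[[-1.3,1.67,1.3],9.6],[[-1.3,1.67,1.3],10.1],[[-1.3,1.67,1.3],10.1],[[-1.3,1.67,1.3],10.1]]'
python3 - <<'E'
from h import *
s=read_state(); print(s["ee_pos"],s["orientation"],s["joint_positions"].round(2))
a=[cv2.resize(get_image(c)[125:315,195:350,::-1],None,fx=2.58,fy=2.58,interpolation=cv2.INTER_CUBIC) for c in("scene","side")]
cv2.imwrite("pics/c2.png",np.hstack(a)[:,:800])
E
```

```text
t: 8.93
ee_pos: [0.4457, 0.0179, 0.1595]
orientation: [-3.142, -0.0, 3.061]
ft_force: [-0.1, 0.5, -2.2]
finger_gap: 0.0197
grip_force: 59.1
[0.44572511 0.0179338  0.15951844] [-3.14159169e+00 -4.65749595e-04  3.06116805e+00] [-0.09  0.02 -0.05  2.02  0.    1.1   1.35]
```

View pics/c2.png

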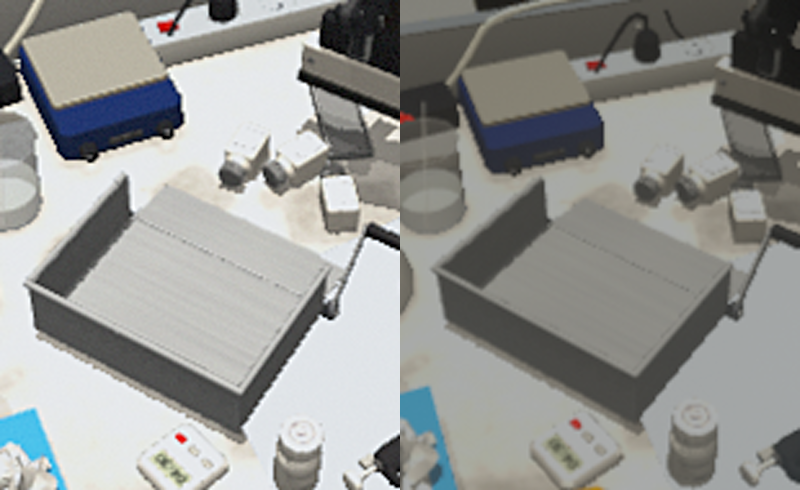

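The flap is fully down and the scraper hangs level behind the bottles, which have not moved. I'll sweep A and B first.

```bash
python3 -m creep '[[[0,0,-1],0],[[0,0,-1.8],0],[[0,0,-2],0],[[0,0,-2],0],[[0,0.4,-2],0],[[0,0.8,-2],0],[[0,1.2,-2],0],[[0,1.6,-2],0],[[0.1,2,-2],0],[[0.2,2.4,-2],0],[[0.3,2.8,-2],0],[[0.4,3.2,-2],0]]'
python3 -m creep '[[[0.1,0.4,0],0],[[0.2,0.8,0],0],[[0.3,1.2,0],0],[[0.4,1.6,0],0],[[0.5,2,0],0],[[0.6,2.4,0],0],[[0.7,2.7,0],0]]'
python3 - <<'E'
from h import *
s=read_state(); print(s["ee_pos"],s["orientation"],s["joint_positions"].round(2))
a=[cv2.resize(get_image(c)[125:315,195:350,::-1],None,fx=2.58,fy=2.58,interpolation=cv2.INTER_CUBIC) for c in("scene",)]
w=get_image("wrist")[:,:,::-1]
cv2.imwrite("pics/c3.png",np.hstack([a[0],cv2.resize(w,(400,300))[[*range(300)]+[0]*190]]))
E
```

```text
t: 10.03
ee_pos: [0.4589, 0.1147, 0.1013]
orientation: [3.141, 0.002, 3.062]
ft_force: [0.7, -1.2, -0.8]
finger_gap: 0.0193
grip_force: 59.2
t: 10.62
ee_pos: [0.479, 0.1967, 0.0998]
orientation: [3.141, -0.0, 3.064]
ft_force: [-0.4, -1.2, -1.3]
finger_gap: 0.0192
grip_force: 59.3
[0.47904586 0.19668921 0.09977466] [ 3.14124333e+00 -2.21078927e-04  3.06382955e+00] [-0.32  0.25 -0.18  1.9   0.05  1.    0.97]
```

View pics/c3.png

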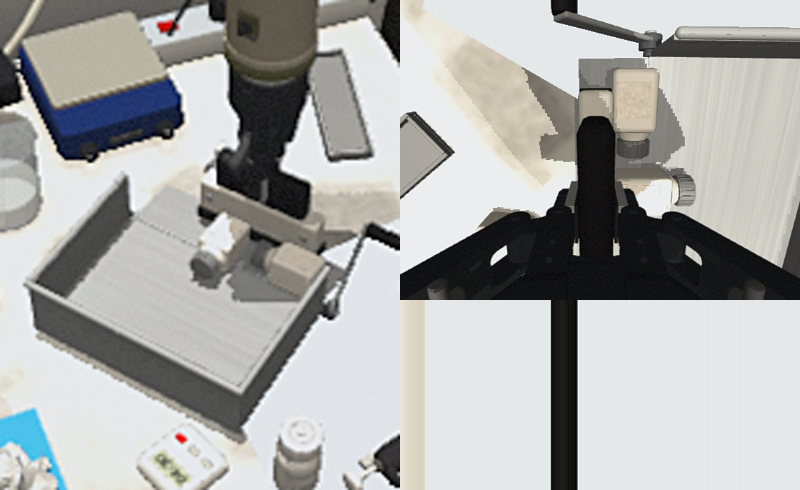

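A now lies along the scraper near its left end at (290,265), and B points forward at (220,245). Both are inside the ramp, so I'll go on with a slight drift towards +x.

```bash
python3 -m creep '[[[0.1,0.4,0],0],[[0.2,0.8,0],0],[[0.3,1.2,0],0],[[0.4,1.6,0],0],[[0.45,2,0],0],[[0.5,2.4,0],0],[[0.55,2.8,0],0],[[0.6,3.2,0],0],[[0.6,3.6,0],0],[[0.65,4,0],0],[[0.65,4.2,0],0],[[0.65,4.2,0],0]]'
python3 -m creep '[[[0,-0.3,0],0],[[0,-0.3,0.7],0],[[0,-0.3,1.6],0],[[0,-0.5,2.5],0],[[0,-1.5,2.5],0],[[0.2,-2.7,2.5],0],[[0.5,-3.9,2.5],0],[[0.8,-5.1,2.5],0],[[1.1,-6.3,2.5],0],[[1.3,-7.5,2.5],0],[[1.4,-8.7,2.5],0],[[1.4,-9.6,2.5],0]]'
python3 - <<'E'
from h import *
s=read_state(); print(s["ee_pos"],s["orientation"],s["joint_positions"].round(2))
a=[cv2.resize(get_image(c)[125:315,195:350,::-1],None,fx=2.58,fy=2.58,interpolation=cv2.INTER_CUBIC) for c in("scene",)]
w=get_image("wrist")[:,:,::-1]; cv2.imwrite("pics/w4.png",w)
cv2.imwrite("pics/c4.png",np.hstack([a[0],cv2.resize(w,(400,300))[[*range(300)]+[0]*190]]))
for r in look_for("wrist","bottle_1"): print(r["at"],r["p"],hit("wrist",r["at"],.02,s))
E
```

```text
t: 11.72
ee_pos: [0.4982, 0.3219, 0.0997]
orientation: [-3.141, -0.0, 3.064]
ft_force: [-1.0, -0.3, -2.0]
finger_gap: 0.019
grip_force: 59.5
t: 12.72
ee_pos: [0.5404, 0.0285, 0.175]
orientation: [-3.141, 0.001, 3.059]
ft_force: [0.7, -1.4, -0.9]
finger_gap: 0.019
grip_force: 59.5
[0.5404402  0.02845093 0.1749687 ] [-3.14110432e+00  8.46491859e-04  3.05937868e+00] [-0.1   0.2  -0.05  1.78  0.01  1.16  1.34]
[372.0, 206.1] 0.78 [0.54764098 0.11479097 0.02      ]
```

View pics/c4.png

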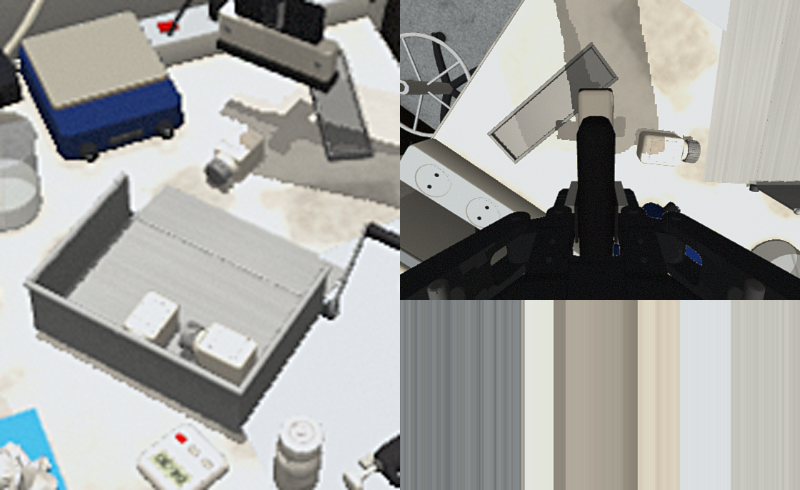

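C is alone in front of the scraper at (240,160), and A and B are deep in the tray. For the second pass I'll move the scraper left first, to clear the stirrer.

```bash
python3 -m creep '[[[-0.75,0,0],0],[[-0.75,0,-1],0],[[-0.75,0,-2],0],[[-0.75,0,-2.5],0],[[-0.75,0,-2.5],0],[[-0.75,0.4,-2.5],0],[[-0.75,0.8,-2.5],0],[[-0.75,1.2,-2.5],0],[[-0.75,1.6,-2.5],0],[[-0.75,2,-2.5],0],[[-0.75,2.4,-2.5],0],[[-0.75,2.8,-2.5],0]]'
python3 -m creep '[[[0,0.4,0],0],[[0.1,0.8,0],0],[[0.15,1.2,0],0],[[0.2,1.6,0],0],[[0.25,2,0],0],[[0.3,2.4,0],0],[[0.3,2.8,0],0],[[0.3,3.2,0],0],[[0.3,3.6,0],0],[[0.3,4,0],0],[[0.3,4.4,0],0],[[0.3,4.5,0],0]]'
python3 - <<'E'
from h import *
s=read_state(); print(s["ee_pos"],s["orientation"],s["joint_positions"].round(2))
a=[cv2.resize(get_image(c)[125:315,195:350,::-1],None,fx=2.58,fy=2.58,interpolation=cv2.INTER_CUBIC) for c in("scene",)]
w=get_image("wrist")[:,:,::-1]
cv2.imwrite("pics/c5.png",np.hstack([a[0],cv2.resize(w,(400,300))[[*range(300)]+[0]*190]]))
E
```

```text
t: 13.87
ee_pos: [0.5179, 0.1185, 0.1001]
orientation: [3.141, 0.0, 3.063]
ft_force: [0.1, -1.5, -1.0]
finger_gap: 0.0192
grip_force: 60.2
t: 14.87
ee_pos: [0.5264, 0.255, 0.0999]
orientation: [3.14, -0.0, 3.066]
ft_force: [-1.1, -0.4, -1.3]
finger_gap: 0.0196
grip_force: 60.1
[0.52636537 0.25495839 0.09986833] [ 3.14028989e+00 -2.42743691e-04  3.06550887e+00] [-0.39  0.38 -0.16  1.73  0.07  1.04  0.91]
```

View pics/c5.png

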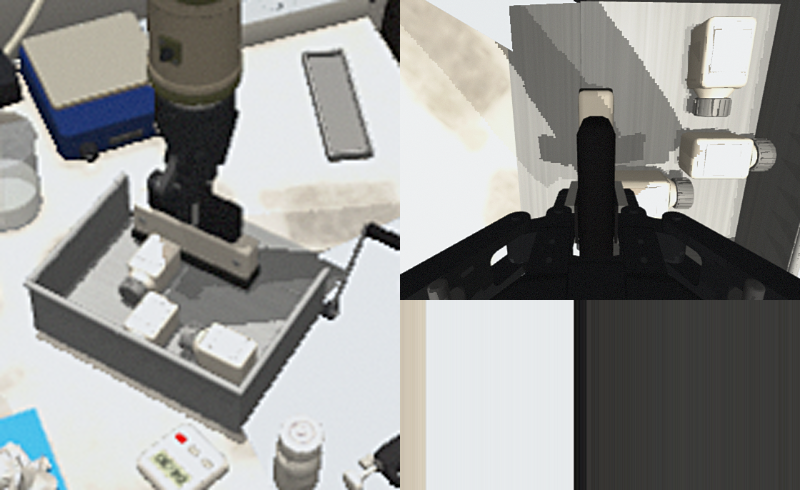

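C is inside past the hinge at (150,260), so all three bottles are in the tray. Next I'll park the scraper.

```bash
python3 -m creep '[[[0,-0.3,0],0],[[0,-0.3,0.8],0],[[0,-0.3,1.7],0],[[-0.1,-1.2,2.5],0],[[-0.2,-2.4,2.5],-1],[[-0.4,-3.6,2.5],-2.3],[[-0.6,-4.8,2.5],-3.6],[[-0.8,-6,2.5],-4.9],[[-1,-7.2,2.5],-6.2],[[-1.2,-8.4,2.5],-7.5],[[-1.36,-9.2,2.5],-8.8],[[-1.36,-9.55,2.5],-10.1]]'
python3 -m creep '[[[0,0,0],0],[[0,0,0],0],[[0,0,0],0],[[0,0,0],0]]'
```

```text
t: 15.97
ee_pos: [0.4844, -0.0404, 0.175]
orientation: [-3.141, 0.001, 2.169]
ft_force: [0.7, 0.3, -2.1]
finger_gap: 0.0195
grip_force: 60.1
t: 16.3
ee_pos: [0.4861, -0.0336, 0.1748]
orientation: [3.141, -0.0, 2.185]
ft_force: [-0.4, -0.1, -1.6]
finger_gap: 0.0192
grip_force: 60.1
```

```bash
python3 -m creep '[[[0,0.05,-0.8],0],[[0,0.05,-1.6],0],[[0,0.05,-2.3],0],[[0,0.05,-2.6],0],[[0,0.05,-2.8],0],[[0,0.05,-2.86],0],[[0,0.05,-2.88],0],[[0,0.05,-2.88],0],[[0,0.05,-2.88],0]]'
```

```text
t: 17.05
ee_pos: [0.4868, -0.0329, 0.0894]
orientation: [3.14, 0.001, 2.182]
ft_force: [-0.8, 0.3, -2.2]
finger_gap: 0.0193
grip_force: 60.0
```

```bash
python3 -m creep '[[[0,0,-0.05],0],[[0,0,-0.08],0],[[0,0,-0.08],0]]'
python3 -m creep '[[[0,0,0],0],[[0,0,0],0],[[0,0,0],0],[[0,0,0],0],[[0,0,0],0],[[0,0,0],0]]' 0
python3 -m creep '[[[0,0,0.8],0],[[0,0,1.6],0],[[0,0,3],0],[[0,0,4.2],0],[[0,0,5.3],0],[[0,0,5.3],0]]'
python3 - <<'E'
from h import *
s=read_state(); print(s["ee_pos"],s["orientation"])
a=[cv2.resize(get_image(c)[125:315,195:350,::-1],None,fx=2.58,fy=2.58,interpolation=cv2.INTER_CUBIC) for c in("scene",)]
w=get_image("wrist")[:,:,::-1]
cv2.imwrite("pics/c6.png",np.hstack([a[0],cv2.resize(w,(400,300))[[*range(300)]+[0]*190]]))
E
```

```text
t: 17.3
ee_pos: [0.4869, -0.0328, 0.0881]
orientation: [3.14, 0.001, 2.182]
ft_force: [-8.4, 0.2, 17.8]
finger_gap: 0.0194
grip_force: 63.0
t: 17.8
ee_pos: [0.4861, -0.033, 0.086]
orientation: [-3.142, -0.0, 2.182]
ft_force: [-0.5, -0.7, -0.8]
finger_gap: 0.0854
grip_force: 0.0
t: 18.3
ee_pos: [0.4888, -0.033, 0.2518]
orientation: [3.133, 0.005, 2.181]
ft_force: [1.1, -0.4, 0.4]
finger_gap: 0.0851
grip_force: 0.0
[ 0.48881289 -0.03304015  0.25179567] [3.13305975 0.00521973 2.18139591]
```

View pics/c6.png

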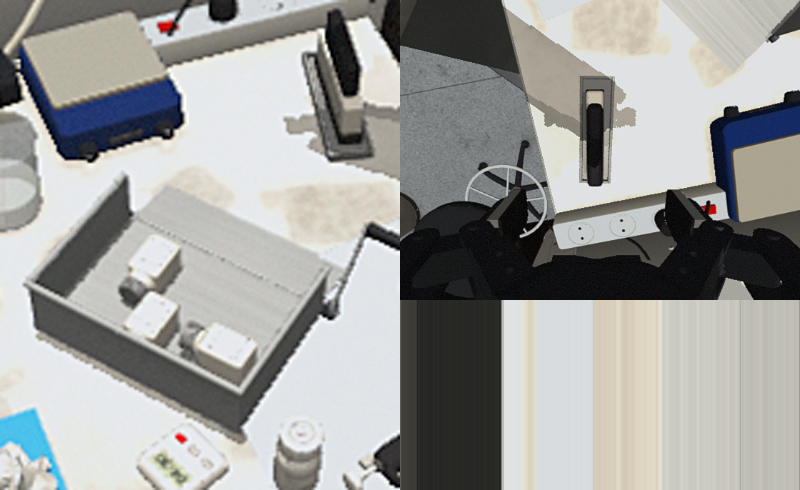

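The scraper stands upright in its parking tray with the gripper clear of it, and the bottles lie behind the hinge. Now for the lever, straddling its bar.

```bash
python3 -m creep '[[[-0.4,0.7,0],1],[[-0.8,1.4,0],2],[[-1.2,2.1,0],3],[[-1.6,2.8,0],4],[[-2,3.5,0],5],[[-2.4,4.2,0],6],[[-2.8,5,0],7],[[-3.3,5.8,0],8],[[-3.8,6.6,0],9],[[-4.3,7.4,0],10.1],[[-4.66,7.87,0],10.1],[[-4.66,7.87,0],10.1]]' 0.3
python3 -m creep '[[[0,0,-1],0],[[0,0,-2],0],[[0,0,-2],0],[[0,0,-2],0]]'
python3 - <<'E'
from h import *
s=read_state(); print(s["ee_pos"],s["orientation"],s["joint_positions"].round(2),s["finger_gap"])
w=save("wrist","w7.png")
print(proj("wrist",[.3435,.188,.072],s))
E
```

```text
t: 19.4
ee_pos: [0.3437, 0.2056, 0.2436]
orientation: [-3.141, -0.002, 3.069]
ft_force: [-0.4, -0.5, -0.3]
finger_gap: 0.0599
grip_force: 0.0
t: 19.73
ee_pos: [0.3454, 0.202, 0.1837]
orientation: [-3.139, -0.004, 3.062]
ft_force: [0.7, -0.4, 1.0]
finger_gap: 0.0596
grip_force: 0.0
[0.34543175 0.20197539 0.18371318] [-3.13908665 -0.0037578   3.06228907] [-0.4  -0.1  -0.23  2.08 -0.03  1.17  0.87] 0.05960187106769252
[np.float64(257.1267956207714), np.float64(218.66412244149484)]
```

View pics/w7.png

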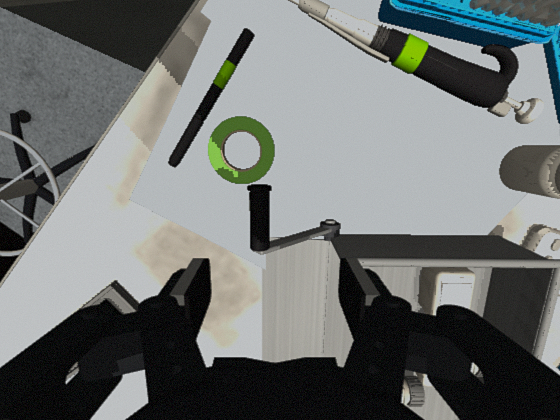

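The bar shows at (260,185–248), between the open fingers and where it was predicted. I'll lower the gripper over it.

```bash
python3 -m creep '[[[0.1,0,-1],0],[[0.1,0,-2],0],[[0.1,0,-3],0],[[0.1,0,-3.85],0],[[0.1,0,-3.85],0],[[0.1,0,-3.85],0]]'
python3 -m creep '[[[0,0.3,0.1],0],[[0,0.6,0.3],0],[[0,0.9,0.5],0],[[0.1,1.2,0.7],0],[[0.1,1.5,0.8],0],[[0.1,1.8,0.9],0],[[0.1,2.1,0.9],0],[[0.1,2.4,0.9],0],[[0.2,2.7,0.8],0],[[0.2,3,0.7],0],[[0.2,3.3,0.6],0],[[0.2,3.6,0.4],0]]'
```

```text
t: 20.28
ee_pos: [0.3497, 0.2032, 0.0704]
orientation: [-3.141, -0.001, 3.063]
ft_force: [-0.4, 0.0, -0.1]
finger_gap: 0.0594
grip_force: 0.0
t: 21.28
ee_pos: [0.3554, 0.3122, 0.0811]
orientation: [3.141, -0.0, 3.063]
ft_force: [0.8, -1.8, 1.3]
finger_gap: 0.0595
grip_force: 0.8
```

```bash
python3 -m creep '[[[0,0.25,-0.2],0],[[0,0.5,-0.4],0],[[0,0.75,-0.5],0],[[0,1,-0.5],0],[[0,1,-0.5],0],[[0,1,-0.5],0]]'
python3 -m creep '[[[0,0.15,0],0],[[0,0.3,0],0],[[0,0.3,0],0],[[0,0.3,0],0]]'
```

```text
t: 21.78
ee_pos: [0.3552, 0.3418, 0.0666]
orientation: [3.141, -0.0, 3.064]
ft_force: [-0.5, -0.2, -0.1]
finger_gap: 0.0597
grip_force: 0.0
t: 22.12
ee_pos: [0.3551, 0.3473, 0.0653]
orientation: [-3.137, -0.002, 3.061]
ft_force: [0.2, -9.6, -5.8]
finger_gap: 0.0598
grip_force: 4.4
```

```bash
python3 -m creep '[[[0,0.15,0],0],[[0,0.2,0],0],[[0,0.2,0],0],[[0,0.2,0],0]]'
python3 -m creep '[[[0,-0.15,0],0],[[0,-0.35,0.3],0],[[0,-0.4,1.2],0],[[0,-0.4,2.4],0],[[0,-1,3.6],0],[[0.5,-2,4.8],0],[[1.5,-3,6],0],[[2.5,-4.5,6],0],[[3.5,-6,6],0],[[4,-7,6],0],[[4,-7.5,6],0],[[4,-7.5,6],0]]'
python3 - <<'E'
from h import *
a=[cv2.resize(get_image(c)[125:315,195:350,::-1],None,fx=2.58,fy=2.58,interpolation=cv2.INTER_CUBIC) for c in("scene","side")]
cv2.imwrite("pics/c8.png",np.hstack(a)[:,:800])
E
```

```text
t: 22.45
ee_pos: [0.3553, 0.3488, 0.0639]
orientation: [-3.129, -0.003, 3.059]
ft_force: [1.5, -23.4, -6.7]
finger_gap: 0.0596
grip_force: 11.5
t: 23.45
ee_pos: [0.4783, 0.124, 0.2485]
orientation: [-3.141, 0.004, 3.054]
ft_force: [0.5, -0.2, 0.2]
finger_gap: 0.0598
grip_force: 0.0
```

View pics/c8.png

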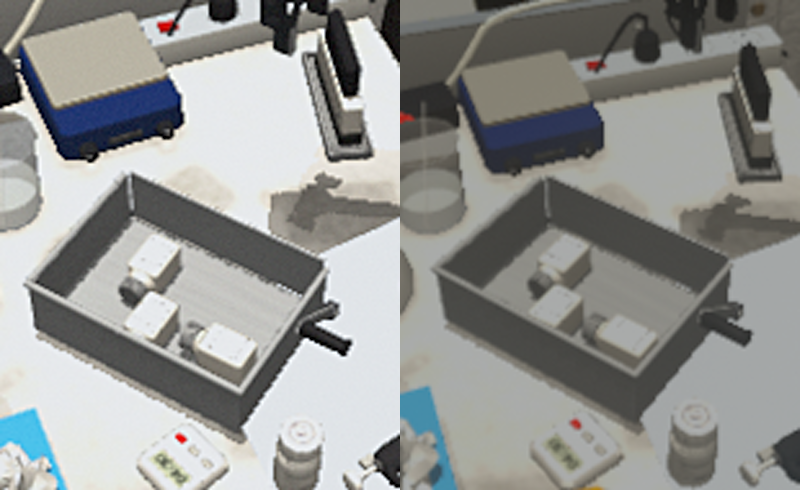

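The flap is shut flush with the side walls, with all three bottles inside. The scraper is parked, and the timer at (182,460) and reagent bottle at (298,455) have not moved.

```bash
python3 -c "
from cell import *
print(finish_job())"
```

```text
the job is handed in; nothing more can be done
None
```

I handed the job in at about 23.5 s: all three bottles are in the waste tray with the flap fully shut, the scraper stands upright and released in its parking tray, and the timer and reagent bottle look unmoved; no verdict came back.

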